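Release and lift the slide cassette from its loader dock

TASK

Swing the dock's keeper lever from its locked side into the middle notch, the one marked with a raised arrowhead, so that it clears the slide cassette, and leave it there. Then pinch the cassette's two side catches together between the fingers and lift the cassette, kept level, straight up about 12 cm out of its dock; finish while still holding it there, still pinched, touching nothing else. Leave the bottle, jar and slide mailer standing about it alone.

Things in the scene. Friction and masses are not known exactly. Their poses are not given: they have to be found in the camera images.
- dock: Fixed grey and aluminium slide dock. Origin: middle of the cassette pocket, at bench level; x along the pocket to the lever end, y left, z up. The cassette stands on its 8 mm base plate (x -67 to 183, y +-50 mm). Pocket walls x +-56, y +-43 mm, top 23 mm up; their lips hold the catches' hooks. Lever post at x = 80 mm, beyond it a quadrant plate.
- marked_notch (a point): Middle notch at the rim of the flat quadrant plate, on dock x = 172 mm, y = 0, 56 mm up (the plate's top). Three dark notches lie in the rim at -0.8, 0 and +0.8 rad about the pivot from dock +x; only this middle one has a raised steel arrowhead (outer end at x 192 mm, top 59 mm up).
- lever_hinge (a point): The lever's vertical pivot axis, on dock x = 80 mm, y = 0, 61 mm up.
- lever (a joint): Lever angle, rad, anticlockwise from above. 0: locked notch (handle at -0.8 rad from dock +x, keeper over the cassette's end); starts here or up to 0.3 on; 0.8: marked middle notch (handle along dock +x, cassette clear); 1.6: last notch. Sprung detents draw it into a notch from 0.1 rad or nearer; friction holds it between. About 3 to 5 N at the knob moves it on. Stops at -0.08 and 1.68.
- lever_knob (a point): Centre of the top of the lever's upright round black knob: 18 mm diameter, 40 mm tall, top 107 mm and foot 67 mm above the bench, 70 mm from the pivot axis. The flat steel arm (12 mm wide) under it spans 61 to 67 mm. Can be taken from above and carried round the arc.
- cassette: Loose white open-topped plastic slide cassette, 96 x 39 x 50 mm (x, y, z), with eight glass slides on edge, 0.25 kg or so. Origin: centre of its underside; axes along the dock's while seated (up to 2 mm of play). On each long side (y) at the middle stands a grey sprung catch.
- catch_left_pad (a point): Centre of the outer face of the +y catch, 46 mm above the cassette's underside: an upright grey plate 28 mm wide (x), 4 mm thick, its top 62 mm above the underside (70 mm above the bench when seated). Outer face 30 mm from the cassette's middle when out, 24 mm when in; a hook at its foot reaches 5 mm farther out. Fingertips 30 mm or more above the bench clear the dock's walls.
- catch_right_pad (a point): The same on the cassette's -y side: the two outer faces are 60 mm apart when out, 48 mm when both are fully in.
- catch_left (a joint): How far the +y catch is pinched in, m: 0 = out (hooked), 0.006 = fully in against its stop; the hook is free of the lip from about 0.0035. Spring 2.4 N at out to 6 N at in.
- catch_right (a joint): The same for the -y catch.
- dropper_bottle: Loose white dropper bottle, 36 mm diameter, 88 mm tall, origin at the centre of its underside. Bystander.
- specimen_jar: Loose clear specimen jar, 52 mm diameter, 62 mm tall, origin at the centre of its underside. Bystander.
- slide_mailer: Loose flat grey slide mailer, 82 x 34 x 22 mm, origin at the centre of its underside. Bystander.

How it is judged:
On the way, in this order (a step that is already met when the one before it is completed fails the run):
1. the lever rests in the middle notch with the cassette still seated (value of joint lever between 0.7 and 0.9 rad and z of cassette in the frame of dock below 0.014 m and velocity of joint lever between -0.1 and 0.1 rad/s), for 0.3 s.
2. both catches are pinched in by the fingers (value of joint each of catch_left, catch_right above 0.003 m and contact force between the fingers and cassette above 2 N), for 0.1 s.
At the end, for the whole second after the job is handed in: Lever within 0.1 rad of the middle notch; cassette held in the fingers 80 mm or more above its seat, within 60 mm sideways of it, level within 0.2 rad, at rest, both catches in more than 3 mm, touching neither dock nor bystanders; bystanders within 30 mm of their start (all of step 2 and value of joint lever between 0.7 and 0.9 rad and z of cassette in the frame of dock above 0.088 m and angle between cassette's own z axis and vertical below 0.2 rad and linear speed of cassette below 0.03 m/s and horizontal distance between cassette and dock below 0.06 m and contact force between cassette and dock below 0.05 N and contact force between cassette and dropper_bottle below 0.05 N and contact force between cassette and specimen_jar below 0.05 N and contact force between cassette and slide_mailer below 0.05 N and distance of each of dropper_bottle, specimen_jar, slide_mailer from where it was at the start of the episode below 0.03 m); the arm keeps its last pose, push and grip.
It fails at once if a bystander is pushed away or knocked over (distance of any of dropper_bottle, specimen_jar, slide_mailer from where it was at the start of the episode above 0.03 m or angle between any of dropper_bottle, specimen_jar, slide_mailer's own z axis and vertical above 0.5 rad).
It fails at once if the cassette is tipped so that slides could slide out (angle between cassette's own z axis and vertical above 0.4 rad).
It also fails if it takes over 48 s, if anything falls off the work surface, if the arm or the gripper's body presses on something with over 40 N, if the wrist force passes 120 N, or if a joint passes its speed limit or range.

ROBOT

A 6-joint arm with a two-finger parallel gripper is mounted at the origin on the work surface. World frame = base frame: x ahead of the robot, y to its left, z up, the work surface at z = 0. Lengths are in m, angles in rad, forces in N, time in s.
With the tool pointing down it reaches from about 0.35 to 0.775 m from the base axis. Payload 5.5 kg.
Tool frame: the origin (TCP) lies where the fingers leave the gripper's body, on its centre line; the fingertips stand env.tip_reach ahead of it and the grasp point (between the pads) lies 54 mm ahead of it (env.tip_reach is the distance from the TCP to the fingertips, in m); z points along the fingers, y is the line along which they close (so a half turn about z gives the same grasp; the last joint's range is limited). The gripper opens to 85 mm and grips with 20 to 120 N. Pads are 22 mm wide; open, the fingers measure 114 mm over their backs; the gripper's body (76 mm by 85 mm) begins 54 mm behind the grasp point. The pads swing forward as they close: fully open they stand 13 mm farther back than shut.
Start: joints at [-1.38, 0.313, 0.046, 1.304, 0, 1.431], TCP at [0.187, -0.544, 0.304] pointing down, gripper open.
Joint ranges: [-2.76, 2.76], [-0.86, 1.69], [-1.03, 1.26], [-2.2, 2.34], [-1.47, 1.5], [-3.14, 3.14]. Speed limits (rad/s): [2.57, 2.57, 3.14, 3.14, 3.14, 3.14].

INTERFACE

Orientations are given as a unit quaternion [w, x, y, z].
In Python, from workcell import status, optics, hand_in, env gives the robot as it stands.
- The arm moves only by the shell command python3 -m handwheel 'ROWS' [FORCE]. ROWS is a JSON object whose one key "deltas" holds a list of rows, each a list of 5 numbers: the opening, from -1 (shut) to 1 (fully open), then the shift along the tool's x, y, z in units of 40 mm (1.0 is 40 mm), then the turn about the tool's z in units of 10 degrees (1.0 is 10 degrees). In form: {"deltas": [[jaw, x, y, z, roll], ...]}. A call has 1 to 20 rows; each row shifts and turns the commanded pose from where the row before left it, along the tool's axes as they then stand; what a row does not reach is not made up. A row lasts 1/8 s, in which the tool goes at most 62.5 mm and 10.7 degrees, less where a joint would pass 70% of its speed; a pose out of reach is approached as far as the arm can. A call is refused whole if a number of a shift passes 1 or a number of a turn 1, either way. A call with a gripper value outside its range is refused whole. The fingers move at their own pace and stop on an object; FORCE is the grip in N (left out, the last holds). Time passes only in rows, so rows that do not move let the fingers close. It gives the time, the measured TCP pose, the force, the opening and the grip force at its end, in the units of the state.
- status.get_state(): the state, without advancing time (a new reading comes with each control period).
- optics.read_camera(name): name is "side" or "top" or "wrist"; returns a dict with "frame" (384x512x3 uint8, red, green, blue), "depth" (384x512 float32, m along the optical axis (not along the pixel's ray), 0 where there is no reading), "vfov" (degrees; the focal length in pixels is half the picture's height over the tangent of half this angle, whatever the lens; pixels are square), "cx", "cy" (the principal point, pixels), "origin" and "attitude" of the camera in the world. Camera axes: x right, y down, z forward; pixel columns grow to the right and rows downward; lengths in m; the calibration is good to about 2 mm. A picture is of the moment at which its call begins.
- hand_in(): hands the job in; it is judged then, once.
The state is a dict: "clock": time; "joint_pos": joint angles; "qvel": joint speeds; "tau": joint torques, N m; "tcp_pos": TCP position; "orientation": TCP orientation; "wrist_force": force on the tool from outside, world axes, zero at the start; "ft_torque": the same for the moment, N m; "finger_gap": finger opening in m; "grip_force": force on a finger pad.
Only numpy, scipy, OpenCV 4.12 (cv2) and the standard library are available. Lean on these libraries where they do the work, as an engineer would, in place of code of your own. Each camera call takes 0.05 s, during which the arm holds its last target. There are 200 camera calls.

## Working session

There is one attempt and no reset: what is moved stays moved. The work goes in short steps, Python scripts to look and compute and a shell command to move; the robot and the scene stay as the last step left them, time stands still between calls to the robot, and variables do not carry over. Pictures are saved under pics/ and viewed, at most 10 in all, crops included, and the job is handed in when it is done.

```bash
mkdir -p pics; cat > h.py <<'E'
import numpy as np, cv2
from workcell import status, optics, env
from scipy.spatial.transform import Rotation as R
def rot(a):
    a=np.array(a,float)
    return a if a.shape==(3,3) else R.from_quat([a[1],a[2],a[3],a[0]]).as_matrix()
def cloud(c):
    h,w=c["depth"].shape; f=h/2/np.tan(np.radians(c["vfov"])/2)
    u,v=np.meshgrid(np.arange(w),np.arange(h)); d=c["depth"]
    p=np.stack([(u-c["cx"])/f*d,(v-c["cy"])/f*d,d],-1)
    return p@rot(c["attitude"]).T+np.array(c["origin"])
def shot(n,name):
    c=optics.read_camera(n); cv2.imwrite("pics/"+name,c["frame"][...,::-1]); np.savez("pics/"+name+".npz",**{k:np.array(v) for k,v in c.items()}); return c
E
python3 - <<'E'
from h import *
s=status.get_state(); print(s, env.tip_reach)
for n in("top","side"):
    c=shot(n,n+"0.png"); print(n,c["vfov"],c["cx"],c["cy"],c["origin"],c["attitude"])
a=[cv2.imread(f"pics/{n}0.png") for n in("top","side")]
E
```

```text
{'clock': 0.0, 'joint_pos': array([-1.37960125e+00,  3.14036980e-01,  4.49976615e-02,  1.30359638e+00,
        2.53936862e-05,  1.43120661e+00]), 'qvel': array([-1.76234873e-04, -1.95336166e-04, -2.10397692e-04,  9.06860991e-04,
        7.93558025e-04,  3.92886893e-05]), 'tau': array([-3.44273685e-04, -4.80621314e+01,  2.98535603e+01,  1.93235383e-02,
       -1.40115039e-04,  4.05018909e-06]), 'tcp_pos': array([ 0.18668311, -0.54346308,  0.30299557]), 'orientation': array([-9.19708388e-04,  9.86353412e-01,  1.64639304e-01, -1.10351455e-05]), 'wrist_force': array([ 0.52096855, -0.38014298, -0.36952604]), 'ft_torque': array([-0.04411961,  0.03647824,  0.0043291 ]), 'grip_force': 0.0, 'finger_gap': 0.08520831798896085} 0.0726
top 43.98147666365217 257.7197406292922 190.98012473337084 [0.47801657 0.08015918 1.12852153] [ 0.01551265 -0.69723178  0.71604849 -0.03002928]
side 42.29656027230021 248.58057562240316 189.55480057160537 [0.072762   0.51913717 0.82013007] [ 0.1460542  -0.35577998  0.85857787 -0.33901742]
```

View pics/top0.png

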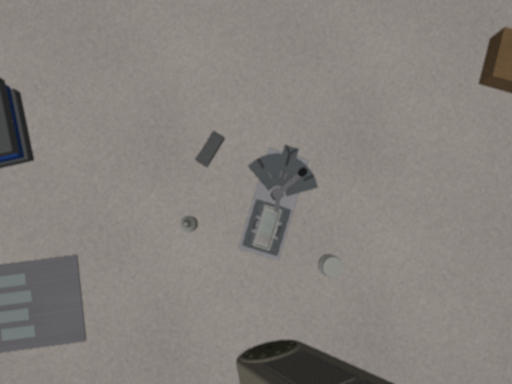

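View pics/side0.png

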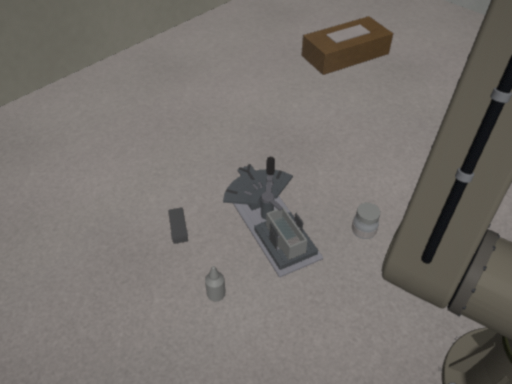

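The top view shows the cassette at about (267,227), pivot (278,193), knob (302,172), arrowhead (290,150), bottle (189,223), jar (330,265) and mailer (210,149). The side view agrees. Next I'll measure them.

```bash
python3 - <<'E'
from h import *
c=dict(np.load("pics/top0.png.npz")); P=cloud(c); g=c["frame"]
f=g[130:270,180:350]; cv2.imwrite("pics/crop.png",cv2.resize(f,None,fx=4.5,fy=4.2,interpolation=cv2.INTER_CUBIC)[...,::-1])
for n,(u,v) in dict(cas=(267,227),piv=(278,193),knob=(302,172),arrow=(290,150),bench=(230,200)).items(): print(n,P[v,u].round(4),g[v,u])
z=P[...,2]; roi=np.zeros(z.shape,bool); roi[130:290,170:360]=1
def comp(lo,hi,name):
    m=(roi&(z>lo)&(z<hi)).astype(np.uint8); n,l,st,ce=cv2.connectedComponentsWithStats(m)
    for i in range(1,n):
        if st[i,4]>12: print(name,ce[i].round(1),st[i,4],P[l==i].mean(0).round(4))
comp(.09,.115,"knob");comp(.05,.085,"plate50-85");comp(.015,.2,"all");comp(.004,.2,"dockall")
# dock base outline: minAreaRect of points >4mm in dock component
m=(roi&(z>.004)).astype(np.uint8); n,l,st,ce=cv2.connectedComponentsWithStats(m); i=l[227,267]
q=P[(l==i)]; q=q[q[:,2]<.03]; r=cv2.minAreaRect(q[:,:2].astype(np.float32)); print(r)
w=P[(l==i)&(z>.015)&(z<.03)]; print("wall",cv2.minAreaRect(w[:,:2].astype(np.float32)),len(w))
w=P[(l==i)&(z>.04)]; w=w[np.hypot(*(w[:,:2]-P[227,267,:2]).T)<.055]; print("cas",cv2.minAreaRect(w[:,:2].astype(np.float32)),len(w))
E
```

```text
cas [0.465  0.038  0.0421] [126 131 126]
piv [0.5404 0.0122 0.0687] [96 95 98]
knob [ 0.5815 -0.0377  0.1148] [26 25 27]
arrow [ 0.6386 -0.0189  0.0554] [72 75 77]
bench [ 0.5308  0.1224 -0.0009] [139 133 128]
knob [302.4 170.7] 58 [ 0.5851 -0.0395  0.107 ]
plate50-85 [280.8 179. ] 2408 [0.5726 0.0043 0.0588]
plate50-85 [187.5 222.9] 170 [0.4792 0.2161 0.0606]
plate50-85 [332.  266.1] 352 [ 0.3744 -0.1038  0.0627]
all [209.2 148. ] 480 [0.6529 0.1673 0.0216]
all [276.3 194.4] 3666 [0.538  0.0151 0.0493]
all [188.1 222.8] 214 [0.4794 0.2149 0.0591]
all [329.9 265. ] 462 [ 0.3762 -0.1004  0.0553]
dockall [209.4 148.3] 522 [0.6523 0.1669 0.0205]
dockall [274.3 199.6] 5062 [0.5268 0.0194 0.0383]
dockall [188.4 222.8] 232 [0.4794 0.2148 0.0551]
dockall [329.9 264.9] 483 [ 0.3762 -0.1006  0.0532]
((0.5251715183258057, 0.00673568993806839), (0.1605554223060608, 0.28406205773353577), 79.53961944580078)
wall ((0.4749038517475128, 0.03633369877934456), (0.08615861088037491, 0.13163180649280548), 71.16845703125) 951
cas ((0.46679091453552246, 0.044225968420505524), (0.07284533232450485, 0.10076925903558731), 87.29673767089844) 481
```

View pics/crop.png

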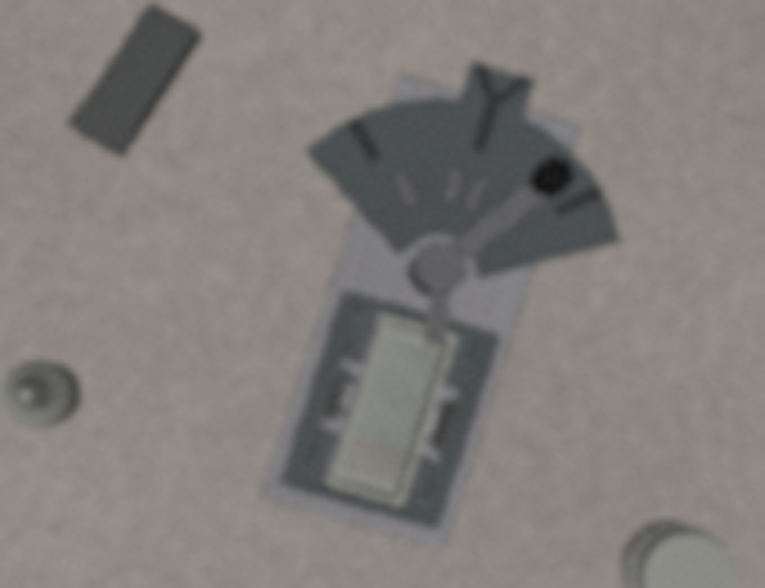

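Measured so far: dock yaw is about -18.8°, the pivot is near (0.541, 0.013), and the knob is at (0.585, -0.040, 0.107). That puts the lever at about 0.24 rad. I'll move above it for a close look.

```bash
python3 -m handwheel '{"deltas": [[1,0.74,-0.64,0,0],[1,0.74,-0.64,0,0],[1,0.74,-0.64,0,0],[1,0.74,-0.64,0,0],[1,0.74,-0.64,0,0],[1,0.74,-0.64,0,0],[1,0.74,-0.64,0,0],[1,0.74,-0.64,0,0],[1,0.74,-0.64,0,0],[1,0.74,-0.64,0,0],[1,0.74,-0.64,0,0],[1,0.74,-0.64,0,0],[1,0.74,-0.64,0,0],[1,0.74,-0.64,0,0],[1,0.74,-0.64,0,0],[1,0.74,-0.64,0,0]]}' 30
python3 -m handwheel '{"deltas": [[1,0,0,0,-0.92],[1,0,0,0,-0.92],[1,0,0,0,-0.92],[1,0,0,0,-0.92],[1,0,0,0,-0.92],[1,0,0,0,-0.92],[1,0,0,0,-0.92],[1,0,0,0,-0.92],[1,0,0,0,-0.92],[1,0,0,0,-0.92],[1,0,0,0,-0.92],[1,0,0,0,-0.92],[1,0,0,0,0]]}'
python3 - <<'E'
from h import *
s=status.get_state(); print(s["tcp_pos"],s["orientation"],s["joint_pos"])
c=shot("wrist","w1.png"); print(c["origin"],c["attitude"],c["vfov"])
E
```

```text
clock: 2.1
tcp_pos: [0.5019, -0.0014, 0.3035]
orientation: [-0.0, 0.986, 0.165, -0.0]
wrist_force: [0.3, -0.0, 0.7]
finger_gap: 0.0853
grip_force: 0.0
clock: 3.72
tcp_pos: [0.5014, -0.0026, 0.3035]
orientation: [-0.0, 0.429, 0.904, -0.0]
wrist_force: [0.2, 0.4, 0.6]
finger_gap: 0.0855
grip_force: 0.0
[ 0.50141642 -0.00259817  0.30351165] [-3.72820677e-04  4.28517544e-01  9.03533372e-01 -1.48501688e-04] [-1.65374821e-01  1.71420710e-01 -1.39850531e-01  1.26032356e+00
 -8.13896226e-05  7.20328099e-01]
[0.45866439 0.04960303 0.37332649] [0.12773353 0.93320821 0.33268805 0.04610035] 67.8669232437063
```

View pics/w1.png

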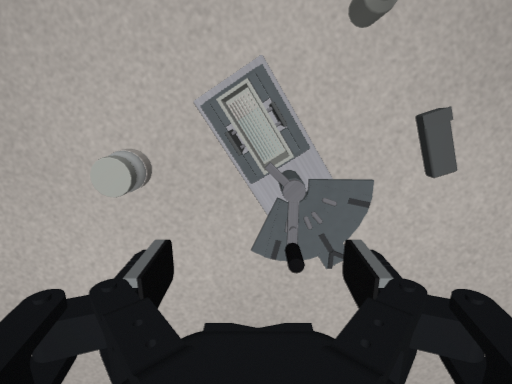

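The wrist view shows the cassette at about (252,125), pivot (293,185), knob (295,258), arrowhead (330,262) and jar (120,172). I'll refine the positions from its depth data.

```bash
cat > m.py <<'E'
from h import *
import sys
c=dict(np.load(sys.argv[1])); P=cloud(c); g=c["frame"].astype(int); z=P[...,2]
mx=g.max(-1)
def rep(n,m,rect=True):
    q=P[m]; r=cv2.minAreaRect(q[:,:2].astype(np.float32)); print(n,m.sum(),np.median(q,0).round(4),"rect",np.round(r[0],4),np.round(r[1],4),round(r[2],1))
near=np.hypot(P[...,0]-.52,P[...,1]-.02)<.16
k=near&(z>.100)&(z<.112)&(mx<60)&(P[...,0]>.53)
rep("knobtop",k)
pv=near&(z>.063)&(z<.075)&(np.hypot(P[...,0]-.541,P[...,1]-.013)<.02); rep("post",pv)
cc=near&(np.hypot(P[...,0]-.4665,P[...,1]-.039)<.068)
rep("wall",cc&(z>.018)&(z<.027))
rep("cas rim",cc&(z>.052)&(z<.0605)&(mx>120))
rep("catch",cc&(z>.064)&(z<.075)&(np.hypot(P[...,0]-.4665,P[...,1]-.039)<.04))
b=near&(z>.004)&(z<.012); rep("base",b)
E
python3 m.py pics/w1.png.npz
```

```text
knobtop 220 [ 0.5842 -0.0413  0.1067] rect [ 0.5856 -0.0417] [0.0157 0.017 ] 83.9
post 524 [0.5411 0.0113 0.0677] rect [0.5411 0.0119] [0.0254 0.0378] 55.9
wall 3110 [0.4585 0.0465 0.0228] rect [0.4713 0.0353] [0.0863 0.1242] 71.4
cas rim 768 [0.4598 0.0397 0.0578] rect [0.466  0.0371] [0.0392 0.0961] 71.3
catch 238 [0.4663 0.0384 0.0696] rect [0.4776 0.0332] [0.0613 0.0519] 71.0
base 4241 [0.4937 0.0383 0.0081] rect [0.4861 0.0304] [0.1002 0.1764] 71.3
```

The measured sizes agree: cassette 39×96 mm centred at (0.466, 0.037), yaw -18.7°, pivot (0.5418, 0.0115), knob (0.585, -0.0415). I'll go over the knob and descend.

```bash
python3 -m handwheel '{"deltas": [[0.3,-0.69,0.33,0,0],[0.3,-0.69,0.33,0,0],[0.3,-0.69,0.34,0,0],[0.3,0,0,0.8,0],[0.3,0,0,0.8,0],[0.3,0,0,0.8,0],[0.3,0,0,0.8,0],[0.3,0,0,0.74,0],[0.3,0,0,0,0],[-1,0,0,0,0],[-1,0,0,0,0],[-1,0,0,0,0],[-1,0,0,0,0],[-1,0,0,0,0],[-1,0,0,0,0]]}' 25
```

```text
clock: 5.65
tcp_pos: [0.5861, -0.0415, 0.1479]
orientation: [0.002, 0.428, 0.904, 0.0]
wrist_force: [0.5, 0.3, 7.0]
finger_gap: 0.0173
grip_force: 25.0
```

```bash
python3 -m handwheel '{"deltas": [[-1,0.003,0.098,0,-0.32],[-1,0.003,0.098,0,-0.32],[-1,0.003,0.098,0,-0.32],[-1,0.003,0.098,0,-0.32],[-1,0.003,0.098,0,-0.32],[-1,0.003,0.098,0,-0.32],[-1,0.003,0.098,0,-0.32],[-1,0.003,0.098,0,-0.32],[-1,0.003,0.098,0,-0.32],[-1,0.003,0.098,0,-0.32],[-1,0,0,0,0],[-1,0,0,0,0]]}'
```

```text
clock: 7.15
tcp_pos: [0.6078, -0.0093, 0.1479]
orientation: [0.001, 0.162, 0.987, 0.0]
wrist_force: [-0.6, 0.3, 6.1]
finger_gap: 0.017
grip_force: 25.0
```

```bash
python3 -m handwheel '{"deltas": [[0.2,0,0,0,0],[0.2,0,0,0,0],[0.2,0,0,0,0],[0.2,0,0,0,0],[0.6,0,0,-0.8,0],[1,0,0,-0.8,0],[1,0,0,-0.8,0],[1,0,0,-0.8,0],[1,0.7,0,0,0],[1,0.7,0,0,0],[1,0,0,0,0],[1,0,0,0,0]]}'
python3 - <<'E'
from h import *
shot("wrist","w2.png")
E
python3 m.py pics/w2.png.npz
```

```text
clock: 8.65
tcp_pos: [0.5544, 0.0084, 0.2745]
orientation: [0.0, 0.162, 0.987, -0.0]
wrist_force: [-0.1, 0.1, -0.3]
finger_gap: 0.0853
grip_force: 0.0
knobtop 304 [ 0.6066 -0.0093  0.1066] rect [ 0.6077 -0.0095] [0.0168 0.0167] 68.5
post 660 [0.5414 0.0098 0.0677] rect [0.5417 0.0115] [0.0253 0.0372] 87.8
wall 4010 [0.4644 0.0325 0.0227] rect [0.4711 0.0356] [0.0862 0.1239] 71.3
cas rim 1073 [0.4618 0.0363 0.0578] rect [0.4659 0.0373] [0.039 0.095] 71.2
catch 331 [0.4663 0.0578 0.0695] rect [0.4663 0.0371] [0.0614 0.0273] 71.4
base 4972 [0.4902 0.0349 0.0081] rect [0.4847 0.031 ] [0.1002 0.1713] 71.3
```

View pics/w2.png

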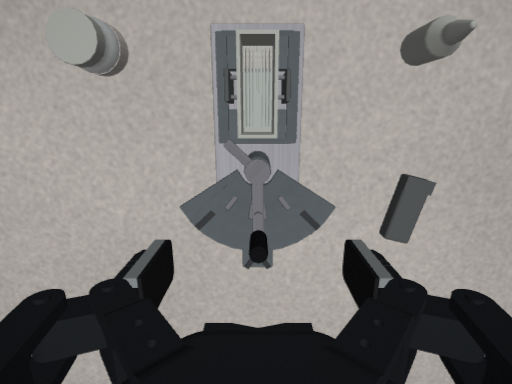

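The lever is at the middle notch (within about 0.02 rad) and its keeper, around (235,152), is clear of the cassette. The catches centre on (0.4663, 0.0371) and are 61 mm apart. I'll move over the cassette.

```bash
python3 -m handwheel '{"deltas": [[1,0.58,-0.01,0,0],[1,0.58,-0.01,0,0],[1,0.58,-0.01,0,0],[1,0.58,0,0,0],[1,0,0,0.6,0],[1,0,0,0.6,0],[1,0,0,0.6,0],[1,0,0,0,0],[1,0,0,0,0]]}' 30
```

```text
clock: 9.82
tcp_pos: [0.4664, 0.0368, 0.2029]
orientation: [0.0, 0.162, 0.987, -0.0]
wrist_force: [0.9, -0.4, -0.1]
finger_gap: 0.0852
grip_force: 0.0
```

```bash
python3 -m handwheel '{"deltas": [[1,0,0,0.5,0],[1,0,0,0.5,0],[1,0,0,0.5,0],[1,0,0,0.5,0],[1,0,0,0.35,0],[1,0,0,0,0],[1,0,0,0,0],[0.2,0,0,0,0],[0.2,0,0,0,0],[0.2,0,0,0,0],[-1,0,0,0,0],[-1,0,0,0,0],[-1,0,0,0,0],[-1,0,0,0,0],[-1,0,0,0,0],[-1,0,0,0,0]]}' 30
```

```text
clock: 11.82
tcp_pos: [0.4665, 0.0373, 0.1098]
orientation: [0.001, 0.162, 0.987, 0.0]
wrist_force: [-1.1, 1.7, 10.0]
finger_gap: 0.0454
grip_force: 29.9
```

```bash
python3 -m handwheel '{"deltas": [[-1,0,0,-0.08,0],[-1,0,0,-0.08,0],[-1,0,0,-0.08,0],[-1,0,0,-0.08,0],[-1,0,0,0,0],[-1,0,0,0,0]]}'
python3 - <<'E'
from h import *
c=shot("side","s2.png"); cv2.imwrite("pics/s2c.png",cv2.resize(c["frame"][120:300,170:400],None,fx=3,fy=3)[...,::-1])
E
```

```text
clock: 12.58
tcp_pos: [0.4656, 0.037, 0.121]
orientation: [-0.0, 0.162, 0.987, -0.0]
wrist_force: [-0.7, 0.3, -1.5]
finger_gap: 0.0451
grip_force: 31.8
```

View pics/s2c.png

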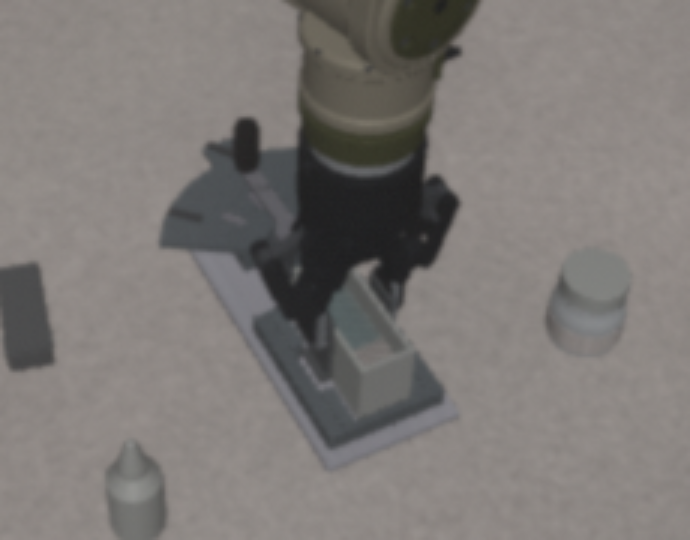

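The fingers hold both catches (cassette near (370,350)) and the wrist load is about the cassette's weight, with no snagging. I'll lift the rest of the way.

```bash
python3 -m handwheel '{"deltas": [[-1,0,0,-0.15,0],[-1,0,0,-0.2,0],[-1,0,0,-0.2,0],[-1,0,0,-0.25,0],[-1,0,0,-0.25,0],[-1,0,0,-0.25,0],[-1,0,0,-0.25,0],[-1,0,0,-0.25,0],[-1,0,0,-0.25,0],[-1,0,0,-0.25,0],[-1,0,0,-0.2,0],[-1,0,0,-0.15,0],[-1,0,0,-0.1,0],[-1,0,0,0,0],[-1,0,0,0,0],[-1,0,0,0,0],[-1,0,0,0,0]]}'
python3 - <<'E'
from h import *
c=shot("side","s3.png"); cv2.imwrite("pics/s3c.png",cv2.resize(c["frame"][100:300,160:400],None,fx=3,fy=3)[...,::-1])
P=cloud(c);z=P[...,2];m=(np.hypot(P[...,0]-.466,P[...,1]-.037)<.07)&(z>.1)&(c["frame"].min(-1)>95)
print(m.sum(),np.percentile(z[m],[1,10,50,90,99]).round(3))
w=shot("wrist","w3.png");P=cloud(w);z=P[...,2];m=(np.hypot(P[...,0]-.6077,P[...,1]+.0095)<.03)&(z>.1)&(z<.112);print("knob",m.sum(),P[m].mean(0) if m.any() else 0)
E
```

```text
clock: 14.75
tcp_pos: [0.4655, 0.037, 0.2309]
orientation: [-0.0, 0.162, 0.987, -0.0]
wrist_force: [-0.2, 0.0, -1.8]
finger_gap: 0.045
grip_force: 31.8
697 [0.131 0.142 0.171 0.38  0.497]
knob 0 0
```

View pics/s3c.png

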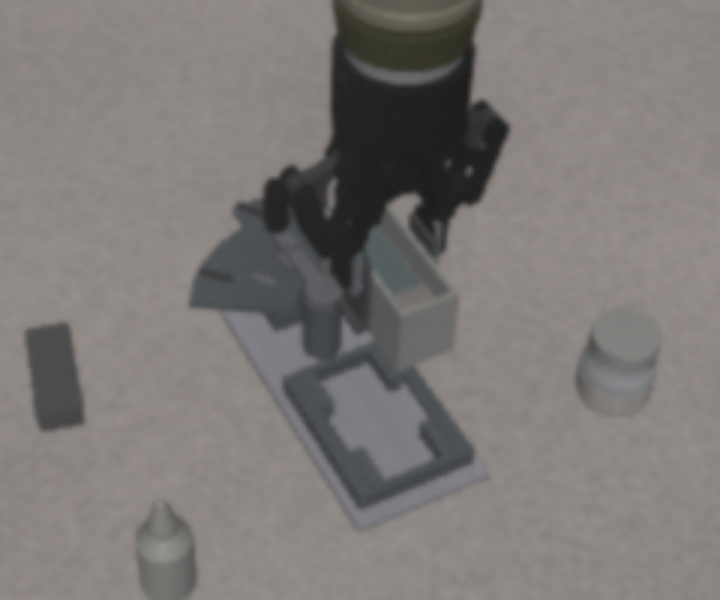

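View pics/w3.png

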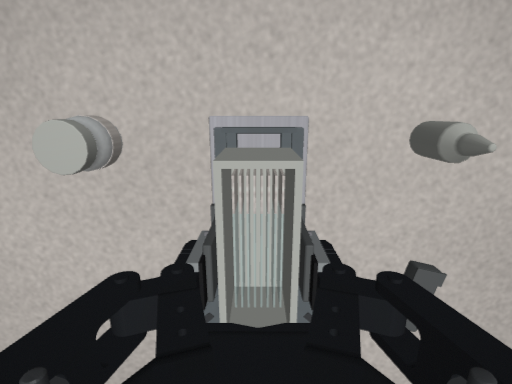

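Both views show the cassette level in the fingers, with its underside about 0.13 m up. The pocket below is empty, the knob is still by the arrowhead (275,205), and the bystanders haven't moved.

```bash
python3 -c "
from workcell import hand_in
print(hand_in())"
```

```text
the job is handed in; nothing more can be done
None
```

The lever is in the middle notch, and the cassette was handed in pinched, level and lifted about 12 cm above its seat, with the bystanders untouched; no pass or fail result came back.

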